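# Pack the multimeter away in the toolbox

## Robot

A 6-joint arm with a two-finger parallel gripper is mounted at the origin on the work surface. World frame = base frame: x ahead of the robot, y to its left, z up, the work surface at z = 0. Lengths are in m, angles in rad, forces in N, time in s.
With the tool pointing down it reaches from about 0.25 to 0.775 m from the base axis. Payload 4 kg.
Tool frame: the origin (TCP) lies midway between the tips of the shut fingers; the grasp point (between the pads) lies 19 mm behind it; z points along the fingers, y is the line along which they close (so a half turn about z gives the same grasp; the last joint's range is limited). The gripper opens to 94 mm and grips with 3 to 60 N. Pads are 16 mm wide; open, the fingers measure 119 mm over their backs; the gripper's body (75 mm by 177 mm) begins 78 mm behind the grasp point.
Start: joints at [-1.323, 0.087, 1.371, -0, 1.684, -0.103], TCP at [0.189, -0.517, 0.166] pointing down, gripper open.
Joint ranges: [-3.1, 3.1], [-0.76, 2.03], [0.27, 2.55], [-1.08, 4.22], [0.17, 2.65], [-2.57, 2.57]. Speed limits (rad/s): [2.79, 2.79, 3.14, 3.14, 3.14, 3.14].

## Interface

Orientations are given as [roll, pitch, yaw] about the fixed x, y, z axes, in that order (R = Rz(yaw) Ry(pitch) Rx(roll)).
In Python, from bench import get_obs, snapshot, close_job gives the robot as it stands. The module is installed in compiled form; this text tells all that it offers.
- The arm moves only by the tool drive_tool, never from a script. Its argument "commands" is a list of rows, each a list of 6 numbers: the shift along the tool's x, y, z in units of 0.04 m (1.0 is 0.04 m), then the turn, a rotation vector about the tool's x, y, z in units of 0.1 rad (1.0 is 0.1 rad). In form: [[dx, dy, dz, wx, wy, wz], ...]. A call has 1 to 20 rows; each row shifts and turns the commanded pose from where the row before left it, along the tool's axes as they then stand; what a row does not reach is not made up. A row lasts 1/8 s, in which the tool goes at most 62.5 mm and 10.7 degrees, less where a joint would pass 70% of its speed; a pose out of reach is approached as far as the arm can. A call with a number of a shift or a turn outside -1 to 1 is refused whole. A call with a gripper value outside its range is refused whole. "gripper" is the closure, from 0 (fully open) to 1 (shut), set as the call begins (left out, the last holds). The fingers move at their own pace and stop on an object; the grip force is fixed at half the most. Time passes only in rows, so rows that do not move let the fingers close. It gives the time, the measured TCP pose, the force, the opening and the grip force at its end, in the units of the state.
- get_obs(): the state, without advancing time (a new reading comes with each control period).
- snapshot(name): name is "scene" or "side" or "wrist"; returns a dict with "image" (384x512x3 uint8, blue, green, red), "range_z" (384x512 float32, m along the optical axis (not along the pixel's ray), 0 where there is no reading), "fx", "fy", "cx", "cy" (pixels), "k1" (the pictures are not rectified: a ray, as slopes to the right and down, at radius r is drawn at 1 + k1 r^2 times it, then the intrinsics apply), "rvec" (rotation vector, rad) and "tvec" (3), from world to camera coordinates, as OpenCV has them. Camera axes: x right, y down, z forward; pixel columns grow to the right and rows downward; lengths in m; the calibration is good to about 2 mm. A picture is of the moment at which its call begins.
- close_job(): hands the job in; it is judged then, once.
The state is a dict: "time": time; "joint_positions": joint angles; "qvel": joint speeds; "joint_torque": joint torques, N m; "tool_pos": TCP position; "ee_rot": TCP orientation; "wrist_force": force on the tool from outside, world axes, zero at the start; "wrist_torque": the same for the moment, N m; "width": finger opening in m; "finger_force": force on a finger pad.
Only numpy, scipy, OpenCV 4.12 (cv2) and the standard library are available. Lean on these libraries where they do the work, as an engineer would, in place of code of your own. Each camera call takes 0.05 s, during which the arm holds its last target. There are 200 camera calls.

## Task

Pack the multimeter away for the day: turn its dial to OFF (the pointer on the round dot), then set it down gently, face up, in the empty compartment of the toolbox tray. Then close the lid fully and press both latches down until they snap flat against the box. Leave everything else on the bench where it is.

Things in the scene. Friction and masses are not known exactly. Their poses are not given: they have to be found in the camera images.
- meter: Blue plastic multimeter, loose, lying face up; 146 long (own x; display end +x), 36 high, 62 wide (66 at the rubber bumpers on the last 20 of each end), about 0.39 kg. Origin: centre of the underside; z up through the face. The dial's axis is 20 from the middle towards -x, its bar reaches 58 above the underside. Can be gripped across its middle. Friction keeps the casing still while the dial turns.
- dial (a joint): Selector of the multimeter, rad. 0 = OFF: pointer on the round white dot, towards the display (meter's +x). Grows clockwise from above; other marks are short strokes every 30 degrees. A detent holds the dial every 30 degrees (0.524 rad; about 0.04 N m to leave) and draws it in when let go within half a step. Starts 2, 3 or 4 steps from OFF; no stop at OFF, it can turn 3 steps past it.
- dial_grip (a point): On the dial's axis in the middle of its grip bar, 50 above the meter's underside, 14 above its face. The black bar is 34 long, 10 wide, from 6 to 22 above the face, on a disc of 41 diameter; own x along the bar to the pointer (white line, pointed end), z up. Turns with the dial.
- toolbox: Red steel toolbox without its lid, fixed; 320 long (own x, pointing away from the robot), 180 wide (y), walls 4 thick, rim 120 above the bench. Origin: centre of the underside. The lid's hinge is on the -y rim, the latches on the +y side. A tray inside is split by a divider: the robot-side bay is empty, the far bay holds sockets and a bit case.
- tray_bay (a point): Centre of the floor of the empty bay of the tray, 70 above the bench and 50 below the rim. The bay measures 196 along the toolbox's x by 172 along its y; the divider (34 high) closes its +x side. Axes as the toolbox.
- lid (a joint): Toolbox lid, rad: 0 = shut, grows as it opens; starts open just past upright (opens to 1.8). Stiff hinge (0.9 N m): it stays where it is left and must be pushed all the way, about 6 N at lid_push; 0.6 kg. A shallow red cover 320 x 180 x 25; a black carrying handle, 140 long over its brackets, 28 high, on the middle of its outer face. Shut, its top is 145 above the bench.
- lid_hinge (a point): Middle of the lid's hinge line, 120 above the bench on the -y rim of the toolbox. The line runs along the toolbox's x. Own axes turn with the lid: y from the hinge to the free edge (180 away), z through the outer face (outer face at z = 25).
- lid_push (a point): Point on the lid's outer face where it is best pushed: middle of its length, 150 from the hinge, 30 from the free edge, in front of the handle. Axes as lid_hinge.
- latch_near (a joint): Latch nearer the robot, rad: steel flap 32 wide, 50 long, rolled end 8 thick, hinged on the lid's front edge 90 from the middle (-x side), hinge 128 above the bench when the lid is shut. 0 = snapped flat, hanging on the box front; 1.57 = straight out; grows outwards and up. Stays where left (light friction) until the last 0.3 rad, where a spring catch needs about 5 N, then holds. Starts at 1.1 to 1.6.
- latch_far (a joint): The other latch, like latch_near, 90 from the toolbox's middle on the +x side. The hinge axis of both lies 3 in front of the box's +y face (93 from the toolbox's middle); snapped flat, a flap's outer face is 7 in front of that face, and its rolled end 13.
- latch_near_end (a point): Middle of the rolled end of latch_near, 46 from its hinge.
- latch_far_end (a point): Middle of the rolled end of latch_far, 46 from its hinge.
- bowl: Bystander: stainless magnetic parts bowl, 146 diameter, 38 high, beyond the meter. Origin: underside centre.
- screwdriver: Bystander: screwdriver with black handle, 200 long, 26 thick, on the robot's side of the meter. Origin: underside centre.
- heatsink: Bystander: aluminium heat sink, 70 x 50 x 30, beyond the gap between toolbox and meter. Origin: underside centre.
- wrench: Bystander: steel wrench, 190 long, 8 high, to the left of the meter. Origin: underside centre.
- tape: Bystander: roll of black tape, 70 diameter, 19 high, on the robot's side of the toolbox. Origin: underside centre.
- can: Bystander: aluminium spray can, 56 diameter, 150 high, standing at the far left. Origin: underside centre.
- jar: Bystander: glass jar of screws, 64 diameter, 90 high, standing at the right near the robot. Origin: underside centre.

How it is judged:
On the way, in this order (a step that is already met when the one before it is completed fails the run):
1. the dial is turned to OFF, the pointer on the round dot (value of joint dial between -0.17 and 0.17 rad), for 0.2 s.
2. the multimeter lies face up on the floor of the empty tray bay, let go (z of meter in the frame of tray_bay between -0.004 and 0.006 m and horizontal distance between meter and tray_bay below 0.07 m and angle between meter's own z axis and vertical below 0.1 rad and contact force between the fingers and meter below 0.2 N), for 0.1 s.
3. the lid is fully shut (value of joint lid below 0.03 rad), for 0.2 s.
4. both latches are snapped flat (value of joint each of latch_near, latch_far below 0.08 rad), for 0.1 s.
At the end, for the whole second after the job is handed in: The dial is at OFF within 0.17 rad; the multimeter lies still, face up (within 0.1 rad) and flat on the floor of the empty tray bay (underside within 6 mm of it, centre within 70 mm of the bay's centre); the lid is shut within 0.03 rad and both latches are snapped within 0.08 rad of flat (all of step 1 and all of step 4 and z of meter in the frame of tray_bay between -0.004 and 0.006 m and horizontal distance between meter and tray_bay below 0.07 m and angle between meter's own z axis and vertical below 0.1 rad and linear speed of meter below 0.02 m/s and value of joint lid below 0.03 rad); the robot touches nothing.
It fails at once if the multimeter is dropped: it moves faster than 0.7 m/s while the fingers do not touch it (a fall of more than 25 mm) (linear speed of meter above 0.7 m/s and contact force between the fingers and meter below 0.1 N).
It fails at once if something else on the bench is moved by more than 30 mm (distance of any of bowl, screwdriver, heatsink, wrench, tape, can, jar from where it was at the start of the episode above 0.03 m).
It also fails if it takes over 67 s, if anything falls off the work surface, if the arm or the gripper's body presses on something with over 40 N, if the wrist force passes 120 N, or if a joint passes its speed limit or range.

## Working session

There is one attempt and no reset: what is moved stays moved. The work goes in short steps, Python scripts to look and compute and a tool call to move; the robot and the scene stay as the last step left them, time stands still between calls to the robot, and variables do not carry over. Pictures are saved under pics/ and viewed, at most 10 in all, crops included, and the job is handed in when it is done.

Besides the shell and the picture viewer there is one more tool, called after "Emit:" as a command line: name --pt "numbers of a row" for each row, then --argument value for the rest. drive_tool: Moves the arm, as the interface text tells. Its arguments: {"type":"object","properties":{"commands":{"type":"array"},"gripper":{"type":"number"}},"required":["commands"]}

```bash
mkdir -p pics; cat > h.py <<'E'
import numpy as np, cv2
from scipy.spatial.transform import Rotation as Rn
from bench import get_obs, snapshot, close_job
def snap(n, name=None):
    s=snapshot(n); s['R']=cv2.Rodrigues(np.array(s['rvec'],float))[0]; s['t']=np.array(s['tvec'],float).reshape(3)
    if name: cv2.imwrite('pics/%s.png'%name, s['image'])
    return s
def rays(s,uv):
    uv=np.asarray(uv,float).reshape(-1,2); d=(uv-[s['cx'],s['cy']])/[s['fx'],s['fy']]
    x=d.copy()
    for _ in range(20): x=d/(1+s['k1']*(x**2).sum(1,keepdims=True))
    return np.c_[x,np.ones(len(x))]
def onplane(s,uv,z):
    r=rays(s,uv)@s['R']; c=-s['R'].T@s['t']; return c+r*((z-c[2])/r[:,2])[:,None]
def cloud(s):
    h,w=s['range_z'].shape; u,v=np.meshgrid(np.arange(w),np.arange(h))
    r=rays(s,np.c_[u.ravel(),v.ravel()])*s['range_z'].reshape(-1,1)
    return ((r-s['t'])@s['R']).reshape(h,w,3)
def proj(s,P):
    p=np.asarray(P,float).reshape(-1,3)@s['R'].T+s['t']; x=p[:,:2]/p[:,2:]
    return x*(1+s['k1']*(x**2).sum(1,keepdims=True))*[s['fx'],s['fy']]+[s['cx'],s['cy']]
E
python3 - <<'E'
from h import *
a=snap('scene'); b=snap('side')
np.save('a.npy',a,allow_pickle=True);np.save('b.npy',b,allow_pickle=True)
for s in (a,b): print(s['fx'],s['k1'],-s['R'].T@s['t'],s['R'][2])
cv2.imwrite('pics/1.png',np.vstack([a['image'],b['image']])[:, :] if 0 else cv2.resize(np.hstack([a['image'],b['image']]),(800,300),interpolation=cv2.INTER_AREA))
cv2.imwrite('pics/2.png',cv2.resize(a['image'],(800,600)))
print(get_obs())
E
```

```text
348.1080238007813 -0.06453114438816282 [0.88517905 0.73578072 0.92345376] [-0.33293365 -0.61095334 -0.71825567]
383.7445044654315 -0.09636402479804176 [0.11874185 0.86060617 0.65781519] [ 0.38672226 -0.77314961 -0.50267841]
{'time': 0.1, 'joint_positions': array([-1.32311459e+00,  8.79029518e-02,  1.37207813e+00, -3.25063204e-05,
        1.68360611e+00, -1.03074855e-01]), 'qvel': array([ 0.00178615,  0.00028397, -0.00316674, -0.00034105, -0.00083478,
       -0.00102162]), 'joint_torque': array([ 2.25751239e-03, -3.41251945e+01, -3.03302872e+01,  7.19424058e-02,
        3.03787517e-02, -9.98526343e-05]), 'tool_pos': array([ 0.18884117, -0.51595888,  0.16452204]), 'ee_rot': array([-3.13960537e+00, -1.73088124e-04,  3.50752798e-01]), 'wrist_force': array([ 0.88012136, -0.19610389,  0.11248605]), 'wrist_torque': array([ 0.00859955, -0.02145467,  0.00687801]), 'finger_force': 0.0, 'width': 0.09394019715449442}
```

View pics/1.png

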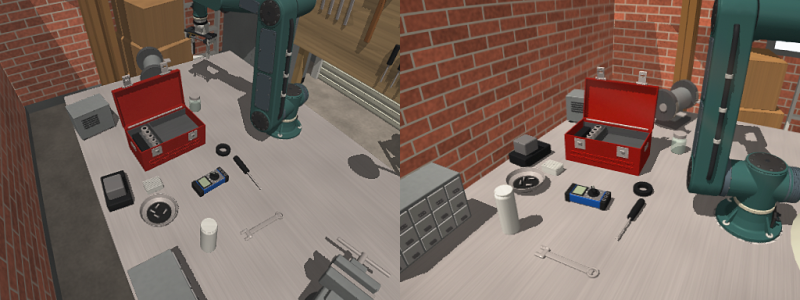

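View pics/2.png

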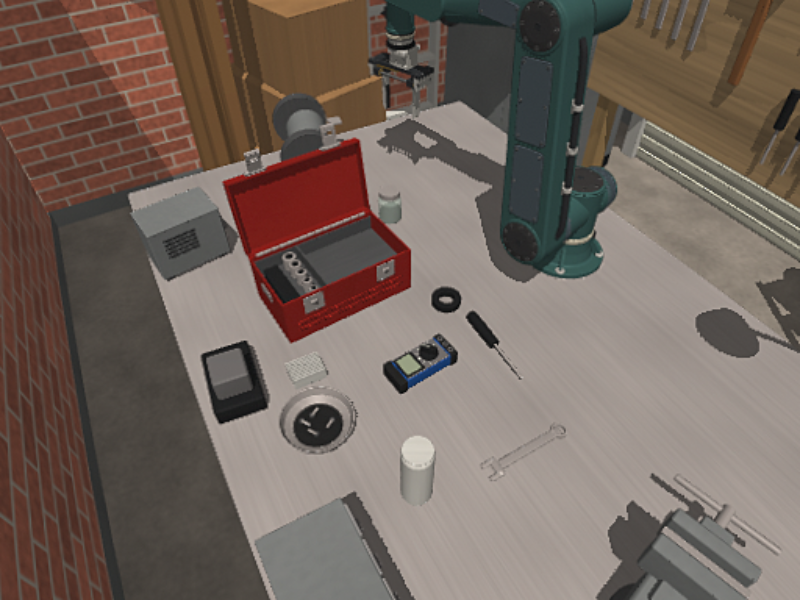

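The pictures show the open red toolbox (scene ≈ (205,150) px at 512 scale). The meter is at ≈ (269,232) with its display end towards the bowl, the tape is at (285,191) and the screwdriver at (315,220). Next I measure.

```bash
python3 - <<'E'
from h import *
for f in 'ab':
    s=np.load(f+'.npy',allow_pickle=True).item(); im=s['image'].astype(int); C=cloud(s); ok=s['range_z']>0
    B,G,R=im[...,0],im[...,1],im[...,2]
    bench=(C[...,0]>0.1)&(C[...,0]<0.9)&(abs(C[...,1])<0.6)&ok
    blue=(B>R+40)&(B>G+30)&bench
    P=C[blue]; print(f,'blue',blue.sum(),np.median(P,0)); m=np.median(P,0)
    # meter top: points with z in .03-.04 near
    near=(np.hypot(C[...,0]-m[0],C[...,1]-m[1])<0.11)&ok
    for lo,hi in((.008,.07),(.030,.042)):
        q=C[near&(C[...,2]>lo)&(C[...,2]<hi)][:,:2].astype(np.float32)
        print(len(q),cv2.minAreaRect(q), C[near&(C[...,2]>lo)][:,2].max())
    red=(R>2*G+20)&(R>2*B+20)&bench&(C[...,2]>-.01)
    rim=red&(abs(C[...,2]-.118)<.006)&(C[...,1]<0.1)
    q=C[rim][:,:2].astype(np.float32); print('rim',len(q),cv2.minAreaRect(q),cv2.boxPoints(cv2.minAreaRect(q)))
    lid=red&(C[...,2]>.15); q=C[lid]; n=np.linalg.svd(q-q.mean(0),full_matrices=False); print('lid',len(q),q.mean(0),n[2][2],q.min(0),q.max(0))
    fr=red&(C[...,2]<.10)&(C[...,2]>.02); q=C[fr]; print('front', len(q), np.percentile(q,[2,50,98],axis=0))
    # objects heights map
    hm=(C[...,2]>.006)&bench&(C[...,2]<.2)
    n,l,st,ce=cv2.connectedComponentsWithStats(hm.astype(np.uint8))
    for i in range(1,n):
        if st[i,4]>40: q=C[l==i]; print(i,st[i,4],ce[i].round(),np.median(q,0).round(3),q.min(0).round(3),q.max(0).round(3))
E
```

```text
a blue 172 [0.51465529 0.17514588 0.02645702]
921 ((0.5144354701042175, 0.14696267247200012), (0.14874067902565002, 0.06698109209537506), 6.046911716461182) 0.06269574685930937
629 ((0.5146514177322388, 0.14682528376579285), (0.146861732006073, 0.06666231900453568), 6.04691219329834) 0.06269574685930937
rim 562 ((0.5764930248260498, -0.16617915034294128), (0.32105767726898193, 0.20961162447929382), 4.048596382141113) [[ 0.40896523 -0.07296862]
 [ 0.42376435 -0.28205717]
 [ 0.7440208  -0.25938967]
 [ 0.7292217  -0.05030113]]
lid 3303 [ 0.58742242 -0.28094067  0.22472671] [-0.07702752  0.9908539   0.11079402] [ 0.42297493 -0.30586509  0.1500051 ] [ 0.7439372  -0.23828625  0.30085497]
front 1420 [[ 0.41494601 -0.21982181  0.02180893]
 [ 0.58882369 -0.06649663  0.05821741]
 [ 0.737276   -0.05359379  0.09853436]]
1 317 [192.  93.] [ 0.487 -0.543  0.174] [ 0.419 -0.583  0.135] [ 0.538 -0.522  0.2  ]
9 7609 [209. 163.] [ 0.578 -0.196  0.097] [ 0.255 -0.392  0.006] [ 0.742 -0.048  0.2  ]
16 1818 [121. 146.] [ 0.83  -0.408  0.123] [ 0.742 -0.528  0.007] [ 0.9   -0.385  0.155]
36 782 [338. 154
[... 1647 characters left out ...]
0.234  0.1  ] [ 0.334 -0.6    0.006] [ 0.9   -0.048  0.2  ]
2 479 [357. 181.] [ 0.317 -0.322  0.057] [ 0.29  -0.37   0.006] [ 0.351 -0.309  0.092]
3 4500 [157. 229.] [0.753 0.15  0.037] [ 0.628 -0.074  0.006] [0.9   0.408 0.153]
5 1560 [390. 232.] [0.155 0.096 0.163] [ 0.1 -0.   0.1] [0.219 0.113 0.2  ]
6 6980 [ 42. 264.] [0.798 0.507 0.136] [0.785 0.401 0.009] [0.9   0.6   0.183]
7 321 [310. 241.] [0.361 0.018 0.017] [ 0.327 -0.025  0.006] [0.397 0.047 0.021]
8 1285 [240. 251.] [0.504 0.165 0.035] [0.437 0.109 0.006] [0.59  0.189 0.06 ]
9 384 [298. 273.] [0.343 0.153 0.019] [0.329 0.078 0.007] [0.357 0.279 0.027]
11 504 [211. 333.] [0.447 0.41  0.007] [0.344 0.394 0.006] [0.531 0.431 0.011]
```

Emit:
drive_tool --pt "0.56 -1 -0.2 0 0 0" --pt "0.56 -1 -0.2 0 0 0" --pt "0.56 -1 -0.2 0 0 0" --pt "0.56 -1 -0.2 0 0 0" --pt "0.56 -1 -0.2 0 0 0" --pt "0.56 -1 -0.2 0 0 0" --pt "0.56 -1 -0.2 0 0 0" --pt "0.57 -0.93 0 0 0 0" --pt "0.57 -0.93 0 0 0 0" --pt "0.57 -0.93 0 0 0 0" --pt "0.57 -0.93 0 0 0 0" --pt "0.57 -0.93 0 0 0 0" --pt "0.57 -0.93 0 0 0 0" --pt "0.57 -0.93 0 0 0 0" --pt "1 0.12 0.1 0 0 0" --pt "1 0.12 0.1 0 0 0" --pt "1 0.12 0.1 0 0 0" --pt "1 0.12 0.1 0 0 0" --pt "1 0.12 0.1 0 0 0"

```text
time: 2.48
tool_pos: [0.4974, 0.1462, 0.2007]
ee_rot: [-3.142, 0.001, 0.351]
wrist_force: [0.1, -0.3, 0.5]
width: 0.094
finger_force: 0.0
```

Emit:
drive_tool --pt "0 0 0 0 0 -1" --pt "0 0 0 0 0 -1" --pt "0 0 0 0 0 -1" --pt "0 0 0 0 0 -1" --pt "0 0 0 0 0 -1" --pt "0 0 0 0 0 -1" --pt "0 0 0 0 0 -1" --pt "0 0 0 0 0 -1" --pt "0 0 0 0 0 -1" --pt "0 0 0 0 0 -1" --pt "0 0 0 0 0 -1" --pt "0 0 0 0 0 -1" --pt "0 0 0 0 0 -1" --pt "0 0 0 0 0 -0.2" --pt "0 0 0 0 0 0"

```text
time: 4.35
tool_pos: [0.4964, 0.1458, 0.2012]
ee_rot: [-3.141, 0.0, 1.67]
wrist_force: [0.2, -0.3, -0.2]
width: 0.0942
finger_force: 0.0
```

```bash
python3 - <<'E'
from h import *
w=snap('wrist'); np.save('w.npy',w,allow_pickle=True); o=get_obs(); print(o['tool_pos'],o['ee_rot'],o['joint_positions'],o['time'])
print(-w['R'].T@w['t'],w['R'][2]); p=proj(w,[.4946,.1456,.058])[0]; print(p)
cv2.imwrite('pics/3.png',cv2.resize(w['image'],(768,576)))
E
```

```text
[0.49638859 0.14585841 0.2013138 ] [-3.14116844e+00  1.28554653e-04  1.66969527e+00] [ 1.76249638e-01  1.04488659e-02  1.38060768e+00 -9.69591948e-05
  1.75096899e+00  7.73333713e-02] 4.4
[0.48785038 0.21907957 0.42066501] [ 0.0244813  -0.25564622 -0.96646038]
[253.28970764 171.75341479]
```

View pics/3.png

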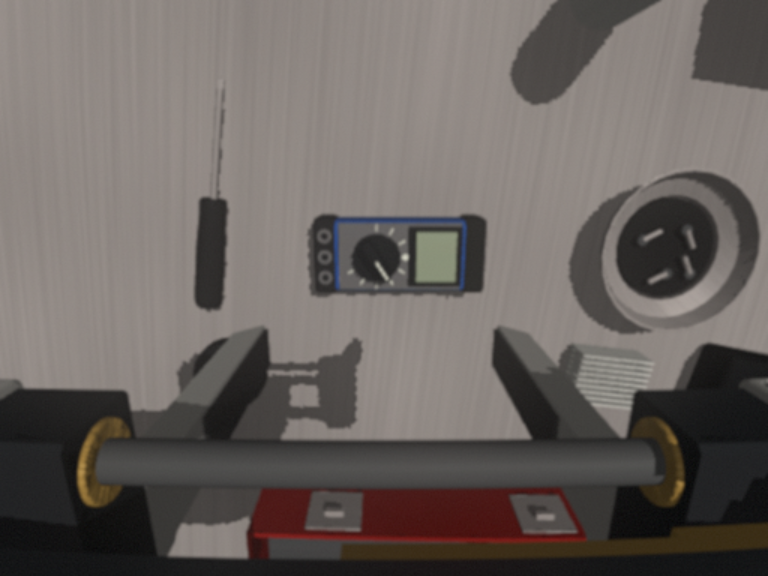

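The wrist view shows the meter with its display on the right and the dial centre at ≈(376,257). The pointer goes to ≈(389,280), about 60° clockwise from the white dot at (405,257). I'll refine this numerically.

```bash
python3 - <<'E'
from h import *
w=np.load('w.npy',allow_pickle=True).item(); im=w['image'].astype(int); B,G,R=im[...,0],im[...,1],im[...,2]
C=cloud(w)
reg=np.zeros(B.shape,bool); reg[135:205,195:335]=1
m=reg&(C[...,2]>.028)&(C[...,2]<.041); q=C[m][:,:2].astype(np.float32); print('depth rect',cv2.minAreaRect(q))
bl=reg&(B>R+30)&(B>G+20); v,u=np.nonzero(bl); P=onplane(w,np.c_[u,v],.036); print('blue rect',cv2.minAreaRect(P[:,:2].astype(np.float32)))
# dial disc dark
g=im.max(2); sub=reg&(g<45); n,l,st,ce=cv2.connectedComponentsWithStats(sub.astype(np.uint8))
for i in range(1,n):
    if st[i,4]>60:
        v,u=np.nonzero(l==i); print(st[i],ce[i],onplane(w,[ce[i]],.042),cv2.minAreaRect(onplane(w,np.c_[u,v],.05)[:,:2].astype(np.float32)))
wh=np.zeros_like(reg); wh[158:192,236:266]=1
wh&=im.min(2)>120; n,l,st,ce=cv2.connectedComponentsWithStats(wh.astype(np.uint8),connectivity=8)
for i in range(1,n):
    v,u=np.nonzero(l==i); P=onplane(w,np.c_[u,v],.058); r=cv2.fitLine(P[:,:2].astype(np.float32),2,0,.01,.01).ravel()
    print(st[i],ce[i],P.mean(0),np.degrees(np.arctan2(r[1],r[0])))
hi=C[reg&(C[...,2]>.050)]; print('bar',len(hi),hi.mean(0),cv2.minAreaRect(hi[:,:2].astype(np.float32)),hi[:,2].max())
# toolbox front plane fits
for f in 'ab':
    s=np.load(f+'.npy',allow_pickle=True).item(); i2=s['image'].astype(int); D=cloud(s)
    red=(i2[...,2]>2*i2[...,1]+20)&(i2[...,2]>2*i2[...,0]+20)&(D[...,2]>.02)&(D[...,2]<.11)&(D[...,1]>-.09)&(D[...,0]>.43)&(D[...,0]<.71)&(D[...,1]<0)
    q=D[red]; p=np.polyfit(q[:,0],q[:,1],1); e=q[:,1]-np.polyval(p,q[:,0]); k=abs(e-np.median(e))<.004; p=np.polyfit(q[k,0],q[k,1],1)
    print(f,'front line',p,np.polyval(p,[.4,.5685,.73]))
    rr=(i2[...,2]>2*i2[...,1]+20)&(i2[...,2]>2*i2[...,0]+20)&(D[...,2]>.0)&(D[...,2]<.3)&(D[...,1]<0)&(D[...,1]>-.35)
    x=D[rr]; xr=x@[np.cos(.0727),np.sin(.0727),0]; print('along',np.percentile(xr,[.3,.5,1,99,99.5,99.7]))
    g=(i2.min(2)>110)&(D[...,2]>.25)&(D[...,2]<.36)&(D[...,0]>.4)&(D[...,0]<.8)&(D[...,1]<-.2)&(D[...,1]>-.36)
    n,l,st,ce=cv2.connectedComponentsWithStats(g.astype(np.uint8))
    for i in range(1,n):
        if st[i,4]>15: print('latch',st[i,4],D[l==i].mean(0),D[l==i].min(0),D[l==i].max(0))
E
```

```text
depth rect ((0.5111756324768066, 0.1450181007385254), (0.14833129942417145, 0.06511686742305756), 5.621789455413818)
blue rect ((0.5110838413238525, 0.14578130841255188), (0.11280417442321777, 0.06002126634120941), 5.656698703765869)
[273 153   4  36  74] [274.35135135 170.81081081] [[0.52124295 0.1461771  0.042     ]] ((0.5201999545097351, 0.14776472747325897), (0.003489736234769225, 0.04407700151205063), 4.944429874420166)
[236 158  30  29 529] [249.54442344 171.58412098] [[0.49016825 0.14211168 0.042     ]] ((0.4913482367992401, 0.14312654733657837), (0.03595391660928726, 0.0353112518787384), 5.614060401916504)
[251 175   8  12  29] [254.51724138 180.5862069 ] [0.49716957 0.1348165  0.058     ] -51.74156
[240 186   3   4   9] [240.88888889 187.66666667] [0.48140527 0.12431683 0.058     ] 76.060234
[260 187   2   3   6] [260.5 188. ] [0.50538761 0.12625509 0.058     ] -83.872475
[250 191   2   1   2] [250.5 191. ] [0.49354191 0.12125812 0.058     ] 5.3925457
bar 297 [0.49089639 0.15271463 0.10321874] ((0.4857019782066345, 0.1709786057472229), (0.022333061322569847, 0.09367237240076
[... 385 characters left out ...]
68863  0.29559763] [ 0.51935611 -0.28231029  0.32620657]
latch 24 [ 0.67301864 -0.27200827  0.34784469] [ 0.65768257 -0.27617534  0.34453821] [ 0.68972731 -0.26622476  0.35224075]
b front line [ 0.07401465 -0.10561688] [-0.07601102 -0.06353955 -0.05158619]
along [0.40249701 0.40272066 0.40294649 0.7210079  0.72138924 0.72182959]
latch 21 [ 0.67298127 -0.27044404  0.34514495] [ 0.65930099 -0.27527716  0.34182658] [ 0.68847507 -0.26703644  0.34781106]
latch 163 [ 0.49463427 -0.29151512  0.320052  ] [ 0.47169089 -0.30430286  0.29437743] [ 0.51538894 -0.27974616  0.34707252]
latch 35 [ 0.6707301  -0.27321451  0.30178266] [ 0.64991127 -0.27796909  0.29475949] [ 0.69699815 -0.26804677  0.31960198]
```

Emit:
drive_tool --pt "-0.03 -0.09 0 0 0 0" --pt "0 0 0.65 0 0 -0.9" --pt "0 0 0.65 0 0 -0.9" --pt "0 0 0.65 0 0 -0.9" --pt "0 0 0.65 0 0 -0.9" --pt "0 0 0.65 0 0 -0.8" --pt "0 0 0.63 0 0 -0.8" --pt "0 0 0 0 0 0" --gripper 0.45

```text
time: 5.4
tool_pos: [0.4909, 0.1439, 0.0441]
ee_rot: [-3.137, -0.002, 2.189]
wrist_force: [0.0, 0.0, -0.3]
width: 0.0516
finger_force: 0.0
```

```bash
python3 - <<'E'
from h import *
w=snap('wrist'); np.save('w.npy',w,allow_pickle=True); o=get_obs(); print(o['tool_pos'],o['ee_rot'],o['wrist_force'],o['time'],o['width'])
print(proj(w,[o['tool_pos'],o['tool_pos']+[0,0,.01]]))
cv2.imwrite('pics/4.png',cv2.resize(w['image'],(768,576)))
E
```

```text
[0.49230861 0.14416076 0.04589275] [-3.13992825e+00 -6.95251937e-04  2.18913404e+00] [-0.27093618  0.12217653 -0.10145091] 5.45 0.05196697507769537
[[257.37535963 211.94449271]
 [257.47329644 216.44691269]]
```

View pics/4.png

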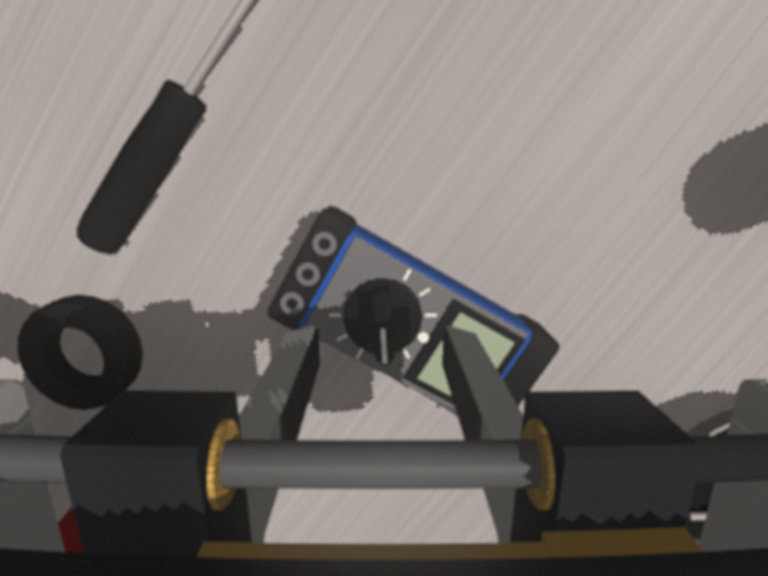

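The bar is aligned between the fingers and the disc centre at (382,317) matches the projected TCP (386,318). Now I close and turn it.

Emit:
drive_tool --pt "0 0 0 0 0 0" --pt "0 0 0 0 0 0" --pt "0 0 0 0 0 0" --pt "0 0 0 0 0 0" --pt "0 0 0 0 0 0" --pt "0 0 0 0 0 0" --gripper 1

```text
time: 6.2
tool_pos: [0.493, 0.1443, 0.0463]
ee_rot: [-3.142, 0.0, 2.191]
wrist_force: [-0.4, -0.1, 0.2]
width: 0.0006
finger_force: 0.0
```

Emit:
drive_tool --pt "0 0 0 0 0 -0.9" --pt "0 0 0 0 0 -0.9" --pt "0 0 0 0 0 -0.9" --pt "0 0 0 0 0 -0.9" --pt "0 0 0 0 0 -0.9" --pt "0 0 0 0 0 -0.9" --pt "0 0 0 0 0 -0.9" --pt "0 0 0 0 0 -0.9" --pt "0 0 0 0 0 -0.9" --pt "0 0 0 0 0 -0.9" --pt "0 0 0 0 0 -0.9" --pt "0 0 0 0 0 -0.6" --pt "0 0 0 0 0 0" --pt "0 0 0 0 0 0"

```text
time: 7.95
tool_pos: [0.493, 0.1443, 0.0463]
ee_rot: [-3.142, -0.0, -3.043]
wrist_force: [0.4, 0.8, 0.4]
width: 0.0006
finger_force: 0.0
```

Emit:
drive_tool --pt "0 0 0 0 0 0" --pt "0 0 0 0 0 0" --pt "0 0 -0.5 0 0 0" --pt "0 0 -0.5 0 0 0" --pt "0 0 -0.2 0 0 0" --pt "0 0 0 0 0 0" --gripper 0

```text
time: 8.7
tool_pos: [0.4934, 0.1444, 0.0948]
ee_rot: [3.142, 0.001, -3.042]
wrist_force: [0.4, 0.9, 0.4]
width: 0.0569
finger_force: 0.0
```

```bash
python3 - <<'E'
from h import *
w=snap('wrist'); np.save('w.npy',w,allow_pickle=True); o=get_obs(); print(o['tool_pos'],o['ee_rot'],o['wrist_force'],o['time'],o['width'])
im=w['image'].astype(int); B,G,R=im[...,0],im[...,1],im[...,2]
C=cloud(w); near=(np.hypot(C[...,0]-.512,C[...,1]-.146)<.1)
m=near&(C[...,2]>.028)&(C[...,2]<.041); print('depth rect',cv2.minAreaRect(C[m][:,:2].astype(np.float32)))
bl=near&(B>R+30)&(B>G+20); v,u=np.nonzero(bl); P=onplane(w,np.c_[u,v],.036); print('blue',cv2.minAreaRect(P[:,:2].astype(np.float32)))
cv2.imwrite('pics/5.png',cv2.resize(w['image'],(768,576)))
E
```

```text
[0.49283527 0.14429324 0.09395989] [-3.14143864e+00 -3.95326798e-04 -3.04242058e+00] [-0.55901614  0.40474851 -0.24643515] 8.75 0.06079788173696737
depth rect ((0.5105753540992737, 0.143849715590477), (0.14708541333675385, 0.06618300080299377), 5.561239719390869)
blue ((0.5109793543815613, 0.14428439736366272), (0.1121865063905716, 0.06003980711102486), 5.483029365539551)
```

View pics/5.png

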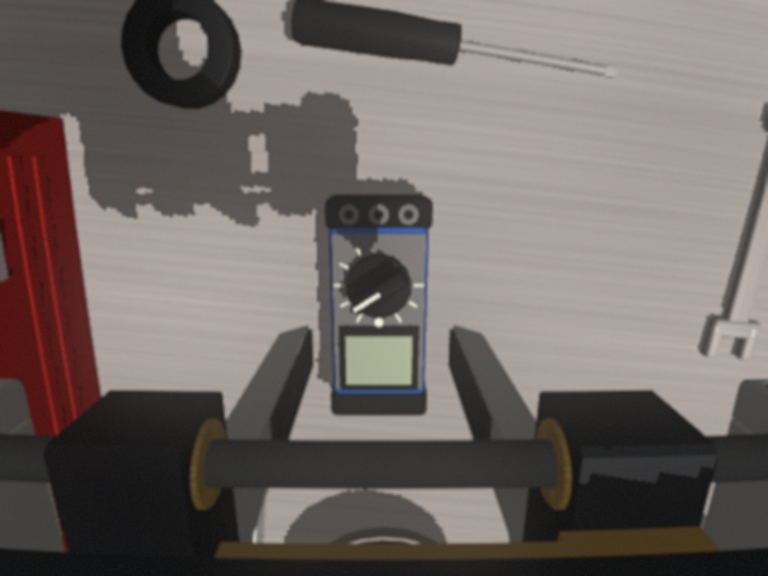

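The gripper closed to 0.6 mm, so it missed the bar, and the pointer still sits at about 60°. I check where the fingertips really are.

```bash
python3 - <<'E'
from h import *
w=np.load('w.npy',allow_pickle=True).item(); o=get_obs(); T=o['tool_pos']; Rt=Rn.from_euler('xyz',o['ee_rot']).as_matrix()
print('tcp px',proj(w,T)*1.5)
for n,s in(('wrist',w),('scene',snap('scene')),('side',snap('side'))):
    C=cloud(s); L=(C-T)@Rt   # tool frame coords
    k=(abs(L[...,0])<.04)&(abs(L[...,1])<.08)&(L[...,2]>-.08)&(L[...,2]<.035)&(s['range_z']>0)
    q=L[k]; print(n,len(q))
    if len(q): 
        for sg in(-1,1):
            p=q[q[:,1]*sg>0]
            if len(p)>5:
                tip=p[p[:,2]>p[:,2].max()-.012]; print(sg,'zmax',np.percentile(p[:,2],[90,97,100]),'tip min/max',tip.min(0),tip.max(0))
C=cloud(w); 
for uv in ((305,335),(300,345),(290,370),(312,340),(460,335),(468,345)):
    c=C[int(uv[1]/1.5),int(uv[0]/1.5)]; print(uv,(c-T)@Rt)
E
```

```text
tcp px [[381.70890335 316.60686991]]
wrist 1901
-1 zmax [-0.04366878  0.03466067  0.03499919] tip min/max [-0.00903813 -0.01517114  0.03300958] [ 0.00723841 -0.00032387  0.03499919]
1 zmax [-0.04511768  0.03463     0.03499652] tip min/max [-0.00075104  0.00053858  0.03356801] [0.01350319 0.01351173 0.03499652]
scene 137
-1 zmax [0.03312102 0.03426669 0.03452456] tip min/max [-0.01223949 -0.01414266  0.0320123 ] [ 0.00052564 -0.00177173  0.03452456]
1 zmax [0.03334    0.03469764 0.03477675] tip min/max [-0.00386074  0.00105663  0.03087521] [0.01043286 0.01650773 0.03477675]
side 229
-1 zmax [-0.04328673 -0.03900166  0.03332144] tip min/max [-0.00602653 -0.00597023  0.03332144] [-0.00602653 -0.00597023  0.03332144]
1 zmax [-0.04952555 -0.04389747 -0.03791113] tip min/max [-0.01142798  0.03516365 -0.04965971] [ 0.00848749  0.04708778 -0.03791113]
(305, 335) [ 0.00945362 -0.03082516 -0.04956048]
(300, 345) [ 0.00979584 -0.03061885 -0.06127183]
(290, 370) [ 0.00922008 -0.03086511 -0.08069323]
(312, 340) [ 0.00386106 -0.02939979 -0.04029705]
(460, 335) [ 0.01074145  0.0299897  -0.05299329]
(468, 345) [ 0.01092493  0.03145371 -0.06411253]
```

Emit:
drive_tool --pt "0 0 0 0 0 0" --pt "0 0 0 0 0 0" --pt "0 0 0 0 0 0" --pt "0 0 0 0 0 0" --pt "0 0 0 0 0 0" --gripper 0.9

```text
time: 9.48
tool_pos: [0.4931, 0.1443, 0.0944]
ee_rot: [-3.142, 0.0, -3.042]
wrist_force: [-0.1, 0.1, -0.9]
width: 0.0257
finger_force: 0.0
```

```bash
cat >> h.py <<'E'
def tips():
    o=get_obs(); T=o['tool_pos']; Rt=Rn.from_euler('xyz',o['ee_rot']).as_matrix(); print('tcp',T,o['ee_rot'],'w',o['width'],'t',o['time'])
    for n in ('wrist','scene','side'):
        s=snap(n); C=cloud(s); L=(C-T)@Rt
        k=(abs(L[...,0])<.03)&(abs(L[...,1])<.08)&(L[...,2]>-.09)&(L[...,2]<.025)&(s['range_z']>0)
        q=L[k]; print(n,len(q))
        if len(q)>5:
            zm=np.percentile(q[:,2],99); tip=q[q[:,2]>zm-.01]; print('z99',zm,q[:,2].max(),'tip',tip.min(0),tip.max(0))
E
python3 -c "
from h import *
tips()"
```

```text
tcp [0.49306801 0.14434765 0.09440231] [-3.14152842e+00  1.03236019e-04 -3.04237167e+00] w 0.025663208128406778 t 9.475
wrist 2038
z99 -0.0413750544284183 -0.039780166073799514 tip [-0.00643167 -0.02543913 -0.05132464] [ 0.01155801  0.02372493 -0.03978017]
scene 134
z99 -0.04366113184684912 -0.04245031476716882 tip [-0.010576   -0.01748525 -0.05363762] [ 0.01053071  0.02254336 -0.04245031]
side 207
z99 -0.040394116739789404 -0.03906189082606854 tip [-0.01054363 -0.01495514 -0.04991143] [ 0.00851588  0.02293522 -0.03906189]
```

All three cameras agree that the real fingertips are about 40 mm behind the reported TCP, which explains the miss. From here I correct for it: real tip z = reported z + 0.0395. I retry the dial.

Emit:
drive_tool --pt "0 0 0 0 0 1" --pt "0 0 0 0 0 1" --pt "0 0 0 0 0 1" --pt "0 0 0 0 0 1" --pt "0 0 0 0 0 1" --pt "0 0 0.2 0 0 1" --pt "0 0 0.4 0 0 1" --pt "0 0 0.4 0 0 1" --pt "0 0 0.4 0 0 1" --pt "0 0 0.4 0 0 1" --pt "0 0 0.3 0 0 0.5" --pt "0 0 0.1 0 0 0" --pt "0 0 0 0 0 0" --gripper 0.45

```text
time: 11.25
tool_pos: [0.493, 0.1443, 0.0063]
ee_rot: [-3.141, -0.0, 2.191]
wrist_force: [0.3, -0.7, 0.2]
width: 0.0517
finger_force: 0.0
```

Emit:
drive_tool --pt "0 0 0 0 0 0" --pt "0 0 0 0 0 0" --pt "0 0 0 0 0 0" --pt "0 0 0 0 0 0" --pt "0 0 0 0 0 0" --pt "0 0 0 0 0 0" --gripper 1

```text
time: 12.0
tool_pos: [0.4924, 0.144, 0.0064]
ee_rot: [-3.14, -0.0, 2.191]
wrist_force: [-2.8, -0.8, 3.1]
width: 0.0094
finger_force: 30.0
```

Emit:
drive_tool --pt "0 0 0 0 0 -0.9" --pt "0 0 0 0 0 -0.9" --pt "0 0 0 0 0 -0.9" --pt "0 0 0 0 0 -0.9" --pt "0 0 0 0 0 -0.9" --pt "0 0 0 0 0 -0.9" --pt "0 0 0 0 0 -0.9" --pt "0 0 0 0 0 -0.9" --pt "0 0 0 0 0 -0.9" --pt "0 0 0 0 0 -0.9" --pt "0 0 0 0 0 -0.9" --pt "0 0 0 0 0 -0.6" --pt "0 0 0 0 0 0" --pt "0 0 0 0 0 0" --pt "0 0 0 0 0 0"

```text
time: 13.88
tool_pos: [0.4919, 0.1431, 0.0064]
ee_rot: [-3.139, -0.003, -3.042]
wrist_force: [-3.6, -2.9, 4.3]
width: 0.0096
finger_force: 30.0
```

Emit:
drive_tool --pt "0 0 0 0 0 0" --pt "0 0 0 0 0 0" --pt "0 0 -0.5 0 0 0" --pt "0 0 -0.5 0 0 0" --pt "0 0 -0.2 0 0 0" --pt "0 0 0 0 0 0" --gripper 0

```text
time: 14.62
tool_pos: [0.4936, 0.1445, 0.0547]
ee_rot: [3.141, 0.001, -3.042]
wrist_force: [-1.0, 0.0, -0.4]
width: 0.0665
finger_force: 0.0
```

```bash
python3 - <<'E'
from h import *
w=snap('wrist'); np.save('w.npy',w,allow_pickle=True); o=get_obs(); print(o['tool_pos'],o['ee_rot'],o['wrist_force'],o['time'],o['width'])
for n,s in (('w',w),('a',snap('scene')),('b',snap('side'))):
    im=s['image'].astype(int); B,G,R=im[...,0],im[...,1],im[...,2]
    C=cloud(s); near=(np.hypot(C[...,0]-.512,C[...,1]-.146)<.1)
    m=near&(C[...,2]>.028)&(C[...,2]<.041); print(n,'depth rect',cv2.minAreaRect(C[m][:,:2].astype(np.float32)))
    bl=near&(B>R+30)&(B>G+20); v,u=np.nonzero(bl); P=onplane(s,np.c_[u,v],.036); print('blue',cv2.minAreaRect(P[:,:2].astype(np.float32)))
cv2.imwrite('pics/6.png',cv2.resize(w['image'],(768,576)))
E
```

```text
[0.49292703 0.14438029 0.05394506] [ 3.14158859e+00 -2.07471976e-04 -3.04232320e+00] [-0.15711265 -0.55895032 -0.25430872] 14.675 0.06977754727728055
w depth rect ((0.5076742172241211, 0.14378800988197327), (0.14119195938110352, 0.06561053544282913), 5.843846321105957)
blue ((0.5113078951835632, 0.14436519145965576), (0.1121697723865509, 0.06018313392996788), 5.535043716430664)
a depth rect ((0.5144134163856506, 0.14626576006412506), (0.14808228611946106, 0.06507546454668045), 5.132879257202148)
blue ((0.5149813890457153, 0.1578683853149414), (0.11806649714708328, 0.07474175840616226), 3.0284252166748047)
b depth rect ((0.5137386918067932, 0.14658784866333008), (0.14867237210273743, 0.06914108991622925), 5.434769153594971)
blue ((0.507006049156189, 0.1680906116962433), (0.12111809104681015, 0.08957398682832718), 7.710013389587402)
```

View pics/6.png

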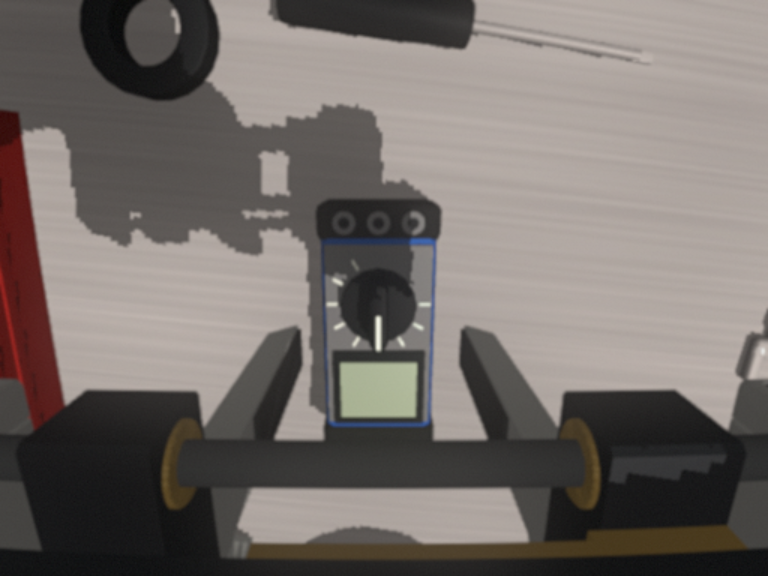

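The picture shows the pointer straight at the display and covering the dot, so the dial is at OFF, and the casing hasn't moved. Next I grip the casing across its middle.

Emit:
drive_tool --pt "-0.2 -0.01 0 0 0 0" --pt "-0.2 -0.01 0 0 0 0" --pt "-0.1 -0.01 0 0 0 0" --pt "0 0 0.3 0 0 0" --pt "0 0 0.4 0 0 0" --pt "0 0 0.5 0 0 0" --pt "0 0 0.5 0 0 0" --pt "0 0 0.34 0 0 0" --pt "0 0 0.1 0 0 0" --pt "0 0 0 0 0 0" --gripper 0

```text
time: 16.02
tool_pos: [0.513, 0.1451, -0.0313]
ee_rot: [-3.141, -0.0, -3.042]
wrist_force: [-0.3, -0.0, 0.7]
width: 0.094
finger_force: 0.0
```

Emit:
drive_tool --pt "0 0 0 0 0 0" --pt "0 0 0 0 0 0" --pt "0 0 0 0 0 0" --pt "0 0 0 0 0 0" --pt "0 0 0 0 0 0" --gripper 1

```text
time: 16.65
tool_pos: [0.5133, 0.1452, -0.0309]
ee_rot: [3.142, 0.001, -3.042]
wrist_force: [-0.6, -0.1, 1.8]
width: 0.0618
finger_force: 30.0
```

Emit:
drive_tool --pt "0 0 -0.3 0 0 0" --pt "0 0 -0.7 0 0 0" --pt "0 0 -1 0 0 0" --pt "0 0 -1 0 0 0" --pt "0 0 -0.7 0 0 0" --pt "0 0 -0.3 0 0 0" --pt "0.06 -0.4 0 0 0 0" --pt "0.08 -0.9 0 0 0 0" --pt "0.08 -1 0 0 0 0" --pt "0.08 -1 0 0 0 0" --pt "0.08 -1 0 0 0 0" --pt "0.08 -1 0 0 0 0" --pt "0.08 -1 0 0 0 0" --pt "0.08 -0.7 0 0 0 0" --pt "0.03 -0.3 0 0 0 0" --pt "0 0 0 0 0 0.27" --pt "0 0 0 0 0 0"

```text
time: 18.77
tool_pos: [0.5158, -0.147, 0.1282]
ee_rot: [3.141, -0.001, -3.069]
wrist_force: [-0.1, -0.1, -3.2]
width: 0.0619
finger_force: 30.0
```

```bash
python3 - <<'E'
from h import *
o=get_obs(); print(o['tool_pos'],o['ee_rot'],o['wrist_force'],o['time'],o['width'])
w=snap('wrist'); a=snap('scene'); b=snap('side')
for n,s in (('w',w),('a',a),('b',b)):
    C=cloud(s); k=(np.hypot(C[...,0]-.517,C[...,1]+.148)<.085)&(C[...,2]>.150)&(C[...,2]<.199)&(s['range_z']>0)
    q=C[k]; print(n,len(q),cv2.minAreaRect(q[:,:2].astype(np.float32)),np.percentile(q[:,2],[2,50,98]))
print('bay corners px scene',proj(a,[[.5179,-.1582,.07]]))
cv2.imwrite('pics/7.png',np.hstack([a['image'][60:260,100:350],w['image'][:,:][60:260,100:400]]).repeat(1,0))
E
```

```text
[ 0.51579341 -0.14701881  0.12824791] [ 3.14057642e+00 -8.56278630e-04 -3.06879910e+00] [-0.12196052 -0.13271083 -3.23880244] 18.775 0.06190181295057831
w 20414 ((0.514132559299469, -0.1480516791343689), (0.14699779450893402, 0.0864957645535469), 4.12096643447876) [0.1901664  0.19553149 0.19760735]
a 616 ((0.518537163734436, -0.1454554796218872), (0.14773297309875488, 0.08714637160301208), 7.532253265380859) [0.16534575 0.19382828 0.19874844]
b 753 ((0.5150803327560425, -0.13702040910720825), (0.14692188799381256, 0.07837457954883575), 2.8953957557678223) [0.16339409 0.18764557 0.19738571]
bay corners px scene [[225.77288972 166.86220027]]
```

View pics/7.png

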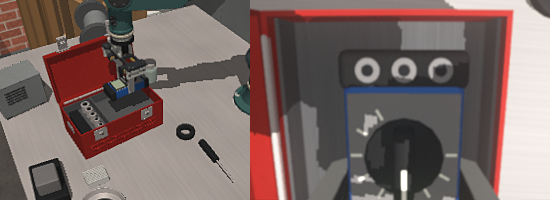

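The held meter is level and lies inside the bay outline, with the walls on both sides. I lower it.

Emit:
drive_tool --pt "0 0 0.3 0 0 0" --pt "0 0 0.5 0 0 0" --pt "0 0 0.5 0 0 0" --pt "0 0 0.4 0 0 0" --pt "0 0 0.25 0 0 0" --pt "0 0 0.1 0 0 0" --pt "0 0 0.1 0 0 0" --pt "0 0 0.03 0 0 0" --pt "0 0 0 0 0 0"

```text
time: 20.05
tool_pos: [0.5164, -0.1482, 0.042]
ee_rot: [-3.141, 0.001, -3.069]
wrist_force: [0.3, -0.0, -4.5]
width: 0.0617
finger_force: 30.0
```

Emit:
drive_tool --pt "0 0 0.03 0 0 0" --pt "0 0 0.03 0 0 0" --pt "0 0 0.02 0 0 0" --pt "0 0 0 0 0 0"

```text
time: 20.55
tool_pos: [0.5163, -0.1481, 0.0391]
ee_rot: [-3.141, 0.001, -3.069]
wrist_force: [-1.1, -0.0, 0.4]
width: 0.0619
finger_force: 30.0
```

The force went from −4.5 to about 0, so the meter is resting on the floor. I release it and lift away.

Emit:
drive_tool --pt "0 0 0 0 0 0" --pt "0 0 0 0 0 0" --pt "0 0 0 0 0 0" --pt "0 0 0 0 0 0" --pt "0 0 -0.2 0 0 0" --pt "0 0 -0.5 0 0 0" --pt "0 0 -1 0 0 0" --pt "0 0 -1 0 0 0" --pt "0 0 -1 0 0 0" --pt "0 0 -1 0 0 0" --pt "0 0 -1 0 0 0" --pt "0 0 -0.7 0 0 0" --pt "0 0 -0.1 0 0 0" --gripper 0

```text
time: 22.18
tool_pos: [0.517, -0.1483, 0.3016]
ee_rot: [-3.139, 0.005, -3.069]
wrist_force: [0.9, 0.7, -0.7]
width: 0.0943
finger_force: 0.0
```

Emit:
drive_tool --pt "-0.5 0 0 0 0 0" --pt "-0.5 0 0 0 0 0" --pt "-0.47 0 0 0 0 0" --pt "0 0 0 0 0 0" --pt "0 0 0 0 0 0" --gripper 1

```text
time: 22.8
tool_pos: [0.574, -0.1437, 0.2976]
ee_rot: [3.141, -0.002, -3.069]
wrist_force: [-0.2, 0.3, 0.1]
width: 0.0476
finger_force: 0.0
```

```bash
python3 - <<'E'
from h import *
o=get_obs(); print(o['tool_pos'],o['ee_rot'],o['wrist_force'],o['time'],o['width'])
w=snap('wrist'); a=snap('scene'); b=snap('side')
c=np.array([.5757,-.154]);u=np.array([.9973,.0728]);n=np.array([-.0728,.9973])
for nm,s in (('w',w),('a',a),('b',b)):
    C=cloud(s); L=np.dstack([(C[...,:2]-c)@u,(C[...,:2]-c)@n,C[...,2]])
    k=(np.hypot(C[...,0]-.517,C[...,1]+.148)<.085)&(C[...,2]>.095)&(C[...,2]<.114)&(s['range_z']>0)&(abs(L[...,1])<.08)&(L[...,0]>-.15)
    q=C[k]
    if len(q)>5: print(nm,len(q),cv2.minAreaRect(q[:,:2].astype(np.float32)),np.percentile(q[:,2],[2,50,98]))
    im=s['image'].astype(int)
    red=(im[...,2]>2*im[...,1]+20)&(im[...,2]>2*im[...,0]+20)&(L[...,2]>.14)&(L[...,2]<.32)&(L[...,1]<-.04)&(abs(L[...,0])<.165)
    q=L[red]
    if len(q)>50: print(nm,'lid n vs z',[(z,np.median(q[abs(q[:,2]-z)<.008][:,1]).round(4)) for z in(.16,.2,.24,.28)],q.min(0),q.max(0))
    g=(im.min(2)>90)&(L[...,2]>.29)&(L[...,2]<.37)&(abs(L[...,0])<.15)&(L[...,1]<-.06)&(L[...,1]>-.2)
    for sg in(-1,1):
        q=L[g&(L[...,0]*sg>0.06)]
        if len(q)>5: print('latch',sg,len(q),q.min(0),q.max(0))
E
```

```text
[ 0.57404359 -0.14372949  0.29757683] [ 3.14114481e+00 -1.71102157e-03 -3.06947968e+00] [-0.20684669  0.27338138  0.12652362] 22.8 0.047602201254201476
w 5050 ((0.5137704610824585, -0.1489885151386261), (0.1461397260427475, 0.06568823009729385), 3.943704843521118) [0.10298905 0.10662236 0.11338827]
w lid n vs z [(0.16, np.float64(-0.1196)), (0.2, np.float64(-0.1266)), (0.24, np.float64(-0.1332)), (0.28, np.float64(nan))] [-0.1619954  -0.14597284  0.14000296] [ 0.12132238 -0.09477303  0.30001731]
latch -1 1549 [-0.14962608 -0.14696199  0.292017  ] [-0.06054546 -0.12555356  0.34511312]
latch 1 310 [ 0.07028162 -0.13206842  0.34317745] [ 0.09964156 -0.12491826  0.35112054]
a 499 ((0.5176423192024231, -0.14650151133537292), (0.1482515186071396, 0.06766511499881744), 4.394247531890869) [0.0955477  0.10713675 0.11288721]
a lid n vs z [(0.16, np.float64(-0.1194)), (0.2, np.float64(-0.1257)), (0.24, np.float64(-0.1313)), (0.28, np.float64(-0.1371))] [-0.16060827 -0.3893441   0.14000997] [ 0.1600204  -0.09337978  0.29980913]
latch 1 76 [ 0.06767872 -0.13327254  0.29539478] [ 0.11281116 -0.12039748  0.35228039]
b 509 ((0.5171810388565063, -0.14416463673114777), (0.14888115227222443, 0.06553470343351364), 3.8632285594940186) [0.09618251 0.10503567 0.11264425]
b lid n vs z [(0.16, np.float64(-0.1178)), (0.2, np.float64(-0.1249)), (0.24, np.float64(-0.132)), (0.28, np.float64(-0.1373))] [-0.16202154 -0.14443783  0.14005395] [ 0.16034145 -0.09160369  0.29656014]
latch -1 11 [-0.10697802 -0.13596366  0.29607525] [-0.07190566 -0.12414996  0.34636263]
latch 1 125 [ 0.07443967 -0.13170745  0.29449307] [ 0.11325065 -0.11796314  0.34852405]
  return _methods._mean(a, axis=axis, dtype=dtype,
  ret = ret.dtype.type(ret / rcount)
```

The meter lies flat in the bay: face at z ≈ 0.1066, about 10 mm from the bay centre. The lid is at about 1.72 rad. I go over and behind it.

Emit:
drive_tool --pt "0 -0.5 0 0 0 0" --pt "0 -0.9 0 0 0 0" --pt "0 -1 0 0 0 0" --pt "0 -1 0 0 0 0" --pt "0 -0.85 0 0 0 0" --pt "0 -0.3 0 0 0 0" --pt "0 0 0.5 0 0 0" --pt "0 0 0.6 0 0 0" --pt "0 0 0.6 0 0 0" --pt "0 0 0.35 0 0 0" --pt "0 0 0 0 0 0" --gripper 1

```text
time: 24.32
tool_pos: [0.5874, -0.3248, 0.2153]
ee_rot: [3.14, -0.002, -3.069]
wrist_force: [0.4, 0.7, 0.0]
width: 0.0004
finger_force: 0.0
```

```bash
python3 - <<'E'
from h import *
o=get_obs(); print(o['tool_pos'],o['ee_rot'],o['wrist_force'],o['time'],o['width'])
c=np.array([.5757,-.154]);u=np.array([.9973,.0728]);n=np.array([-.0728,.9973]); d=o['tool_pos'][:2]-c; print('u,v',d@u,d@n)
w=snap('wrist')
C=cloud(w); L=np.dstack([(C[...,:2]-c)@u,(C[...,:2]-c)@n,C[...,2]]); im=w['image'].astype(int)
red=(im[...,2]>2*im[...,1]+20)&(im[...,2]>2*im[...,0]+20)&(L[...,2]>.14)&(L[...,2]<.35)
q=L[red]; print(len(q)); 
if len(q): print(q.min(0),q.max(0))
cv2.imwrite('pics/8.png',np.hstack([cv2.resize(w['image'],(400,300)),cv2.resize(snap('side')['image'][60:252,200:456],(400,300))]))
E
```

```text
[ 0.58739185 -0.32479329  0.21529586] [ 3.14020208e+00 -1.76961596e-03 -3.06908749e+00] [0.43643117 0.67890425 0.0459479 ] 24.325 0.0003796071241556322
u,v -0.0007734716255373621 -0.1711833115832601
8207
[-0.12137979 -0.14617078  0.25349565] [ 0.01829044 -0.12140918  0.2996014 ]
```

View pics/8.png

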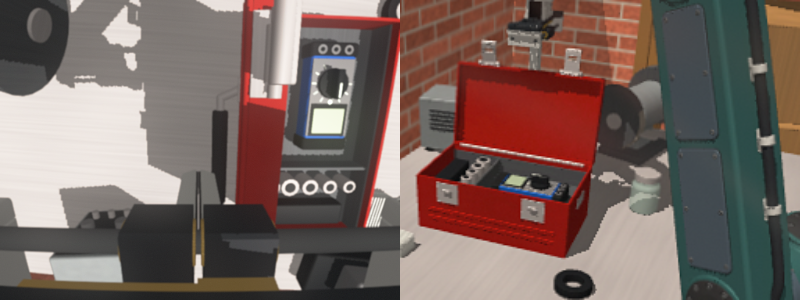

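The closed fingers are behind the lid (left view, tips ≈ (200,190)), and the meter lies in the bay with its pointer at OFF. I push the lid over.

Emit:
drive_tool --pt "0 0.69 -0.2 0 0 0" --pt "0 0.69 -0.2 0 0 0" --pt "0 0.48 0.02 0 0 0" --pt "0 0.47 0.02 0 0 0" --pt "0 0.45 0.13 0 0 0" --pt "0 0.45 0.13 0 0 0" --pt "0 0.41 0.24 0 0 0" --pt "0 0.41 0.24 0 0 0"

```text
time: 25.42
tool_pos: [0.5768, -0.1618, 0.2022]
ee_rot: [3.142, 0.003, -3.068]
wrist_force: [0.9, -2.2, 2.3]
width: 0.0004
finger_force: 1.8
```

Emit:
drive_tool --pt "0 0.34 0.34 0 0 0" --pt "0 0.34 0.34 0 0 0" --pt "0 0.24 0.4 0 0 0" --pt "0 0.24 0.4 0 0 0" --pt "0 0.19 0.5 0 0 0" --pt "0 0 0 0 0 0"

```text
time: 26.18
tool_pos: [0.5699, -0.1088, 0.1181]
ee_rot: [3.139, -0.007, -3.069]
wrist_force: [-0.9, 0.0, -0.3]
width: 0.0006
finger_force: 0.0
```

Emit:
drive_tool --pt "0 0.05 0.2 0 0 0" --pt "0 0 0.15 0 0 0" --pt "0 0 0.05 0 0 0" --pt "0 0 0 0 0 0"

```text
time: 26.68
tool_pos: [0.5721, -0.1083, 0.1059]
ee_rot: [-3.141, -0.0, -3.07]
wrist_force: [0.9, -0.6, 0.2]
width: 0.0005
finger_force: 0.0
```

```bash
python3 - <<'E'
from h import *
o=get_obs(); print(o['tool_pos'],o['wrist_force'],o['time'])
c=np.array([.5757,-.154]);u=np.array([.9973,.0728]);n=np.array([-.0728,.9973])
for nm in('scene','side'):
    s=snap(nm); C=cloud(s); L=np.dstack([(C[...,:2]-c)@u,(C[...,:2]-c)@n,C[...,2]]); im=s['image'].astype(int)
    red=(im[...,2]>2*im[...,1]+20)&(im[...,2]>2*im[...,0]+20)&(L[...,2]>.12)&(L[...,2]<.35)&(abs(L[...,0])<.17)&(abs(L[...,1])<.11)
    q=L[red]; A=np.c_[q[:,1],np.ones(len(q))]; k=q[:,2]>.135
    print(nm,len(q),q.max(0)); print([(v,np.median(q[abs(q[:,1]-v)<.01][:,2]).round(4)) for v in(-.05,0,.05,.08) if (abs(q[:,1]-v)<.01).sum()>3])
E
```

```text
[ 0.57212234 -0.10829047  0.10587199] [ 0.90539216 -0.57358951  0.21984887] 26.675
scene 2694 [0.16050883 0.09376434 0.25176664]
[(-0.05, np.float64(0.147)), (0, np.float64(0.1467)), (0.05, np.float64(0.1471)), (0.08, np.float64(0.1451))]
side 2550 [0.1599611  0.09567206 0.17237041]
[(-0.05, np.float64(0.145)), (0, np.float64(0.1445)), (0.05, np.float64(0.1451)), (0.08, np.float64(0.1435))]
```

Emit:
drive_tool --pt "0 0 0.04 0 0 0" --pt "0 0 0.04 0 0 0" --pt "0 0 0 0 0 0"

```text
time: 27.15
tool_pos: [0.5725, -0.1082, 0.1053]
ee_rot: [-3.14, 0.002, -3.07]
wrist_force: [-3.2, 0.8, 8.4]
width: 0.0005
finger_force: 3.9
```

Emit:
drive_tool --pt "0 0 0.05 0 0 0" --pt "0 0 0 0 0 0" --pt "0 0 0 0 0 0"

```text
time: 27.52
tool_pos: [0.5726, -0.1083, 0.1053]
ee_rot: [-3.14, 0.003, -3.069]
wrist_force: [-4.7, 1.5, 13.4]
width: 0.0004
finger_force: 6.8
```

Emit:
drive_tool --pt "0 0 -0.5 0 0 0" --pt "0 0 -0.8 0 0 0" --pt "0 0 -0.5 0 0 0" --pt "0 0.5 0 0 0 0" --pt "0 0.8 0 0 0 0" --pt "0 0.8 0 0 0 0" --pt "0 0.6 0 0 0 0" --pt "0 0 0 0 0 0"

```text
time: 28.52
tool_pos: [0.5634, 0.0022, 0.1714]
ee_rot: [3.141, -0.002, -3.066]
wrist_force: [0.4, -0.2, -1.1]
width: 0.0003
finger_force: 0.0
```

```bash
python3 - <<'E'
from h import *
o=get_obs(); print(o['tool_pos'],o['ee_rot'],o['wrist_force'],o['time'])
c=np.array([.5757,-.154]);u=np.array([.9973,.0728]);n=np.array([-.0728,.9973])
P=[]
for nm in('scene','side','wrist'):
    s=snap(nm); P.append(s['image']); C=cloud(s); L=np.dstack([(C[...,:2]-c)@u,(C[...,:2]-c)@n,C[...,2]]); im=s['image'].astype(int)
    red=(im[...,2]>2*im[...,1]+20)&(im[...,2]>2*im[...,0]+20)&(L[...,2]>.12)&(L[...,2]<.35)&(abs(L[...,0])<.17)&(abs(L[...,1])<.11)
    q=L[red]; print(nm,len(q),[(v,np.median(q[abs(q[:,1]-v)<.01][:,2]).round(4)) for v in(-.05,0,.05,.08) if (abs(q[:,1]-v)<.01).sum()>3])
    for sg in(-1,1):
        k=(abs(L[...,0]-sg*.09)<.03)&(L[...,1]>.094)&(L[...,1]<.16)&(L[...,2]>.06)&(L[...,2]<.19)&(s['range_z']>0)
        q=L[k]
        if len(q)>3: print('latch',sg,len(q),np.percentile(q,[5,50,95],axis=0).round(3).tolist())
cv2.imwrite('pics/9.png',np.hstack([cv2.resize(P[0][60:252,90:346],(400,300)),cv2.resize(P[1][90:250,200:413],(400,300))]))
E
```

```text
[0.56335122 0.00223722 0.17136464] [ 3.14096408e+00 -2.15640326e-03 -3.06577797e+00] [ 0.43902214 -0.21762308 -1.10309782] 28.525
scene 2384 [(-0.05, np.float64(0.147)), (0, np.float64(0.1468)), (0.05, np.float64(0.1468)), (0.08, np.float64(0.1445))]
latch -1 108 [[-0.106, 0.095, 0.113], [-0.089, 0.113, 0.133], [-0.074, 0.142, 0.138]]
latch 1 136 [[0.074, 0.096, 0.121], [0.09, 0.115, 0.127], [0.105, 0.141, 0.134]]
side 2606 [(-0.05, np.float64(0.1448)), (0, np.float64(0.1443)), (0.05, np.float64(0.1448)), (0.08, np.float64(0.1432))]
latch -1 167 [[-0.109, 0.094, 0.078], [-0.092, 0.102, 0.13], [-0.072, 0.142, 0.136]]
latch 1 171 [[0.07, 0.094, 0.08], [0.088, 0.107, 0.123], [0.108, 0.142, 0.132]]
wrist 48554 [(-0.05, np.float64(0.1459)), (0, np.float64(0.1455)), (0.05, np.float64(0.1459)), (0.08, np.float64(0.1452))]
latch -1 2304 [[-0.108, 0.095, 0.131], [-0.093, 0.115, 0.132], [-0.077, 0.14, 0.137]]
```

View pics/9.png

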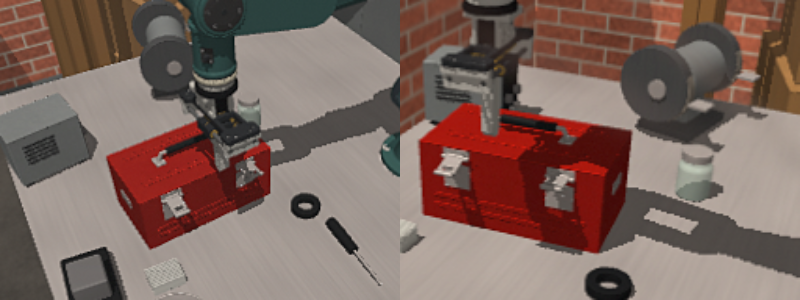

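The lid is shut and both latches stick straight out (ends at v ≈ 0.142, z ≈ 0.135). Before lowering beside the box I check the gripper body's clearance over the lid, since the tool offset is off.

```bash
python3 - <<'E'
from h import *
o=get_obs(); T=o['tool_pos']; Rt=Rn.from_euler('xyz',o['ee_rot']).as_matrix()
Q=[]
for nm in('scene','side','wrist'):
    s=snap(nm); L=(cloud(s)-T)@Rt; k=(abs(L[...,0])<.12)&(abs(L[...,1])<.13)&(L[...,2]<-.02)&(L[...,2]>-.22)&(s['range_z']>0); Q.append(L[k])
q=np.vstack(Q)
for z in np.arange(-.03,-.22,-.01):
    p=q[abs(q[:,2]-z)<.005]
    if len(p)>3: print(round(z,3),len(p),np.percentile(p[:,:2],[1,99],axis=0).round(3).tolist())
E
```

```text
-0.04 55 [[-0.01, -0.009], [0.011, 0.009]]
-0.05 270 [[-0.01, -0.013], [0.011, 0.014]]
-0.06 343 [[-0.01, -0.013], [0.011, 0.015]]
-0.07 421 [[-0.01, -0.013], [0.011, 0.014]]
-0.08 482 [[-0.01, -0.013], [0.011, 0.014]]
-0.09 596 [[-0.01, -0.013], [0.011, 0.013]]
-0.1 334 [[-0.01, -0.013], [0.011, 0.015]]
-0.11 177 [[-0.01, -0.009], [0.011, 0.014]]
-0.12 17 [[-0.011, -0.011], [0.008, 0.013]]
-0.13 9 [[0.006, -0.011], [0.01, 0.012]]
-0.14 3517 [[-0.02, -0.075], [0.035, 0.081]]
-0.15 11278 [[-0.014, -0.074], [0.035, 0.08]]
-0.16 21139 [[0.007, -0.064], [0.035, 0.063]]
-0.17 9073 [[-0.015, -0.053], [0.026, 0.087]]
-0.18 902 [[-0.034, -0.086], [0.032, 0.09]]
-0.19 174 [[-0.023, -0.045], [0.023, 0.02]]
-0.2 136 [[-0.02, -0.038], [0.023, 0.02]]
-0.21 104 [[-0.02, -0.008], [0.023, 0.02]]
```

The body starts 97 mm above the real tips, so there is clearance. I close the near latch first.

Emit:
drive_tool --pt "0.5 -0.1 0 0 0 0" --pt "0.8 -0.3 0 0 0 0" --pt "0.7 -0.33 0 0 0 0" --pt "0.22 0 0 0 0 0" --pt "0 0 0.4 0 0 0" --pt "0 0 0.6 0 0 0" --pt "0 0 0.6 0 0 0" --pt "0 0 0.5 0 0 0" --pt "0 0 0.5 0 0 0" --pt "0 0 0.5 0 0 0" --pt "0 0 0.35 0 0 0" --pt "0 0 0 0 0 0"

```text
time: 30.32
tool_pos: [0.4765, -0.0349, 0.0324]
ee_rot: [3.14, -0.004, -3.069]
wrist_force: [-0.0, -0.7, 0.0]
width: 0.0006
finger_force: 0.0
```

```bash
cat > lat.py <<'E'
from h import *
o=get_obs(); print(o['tool_pos'],o['ee_rot'],o['wrist_force'],o['time'])
c=np.array([.5757,-.154]);u=np.array([.9973,.0728]);n=np.array([-.0728,.9973]); d=o['tool_pos'][:2]-c; print('u,v',d@u,d@n)
for nm in('scene','side'):
    s=snap(nm); C=cloud(s); L=np.dstack([(C[...,:2]-c)@u,(C[...,:2]-c)@n,C[...,2]])
    k=(abs(L[...,0])<.12)&(L[...,1]>.08)&(L[...,2]>.12)&(L[...,2]<.15)
    for sg in(-1,1):
        for z in(.08,.09,.1,.11,.12,.13):
            k=(abs(L[...,0]-sg*.09)<.016)&(L[...,1]>.08)&(L[...,1]<.17)&(abs(L[...,2]-z)<.005)&(s['range_z']>0)
            if k.sum()>2: print(nm,sg,z,k.sum(),np.percentile(L[k][:,1],[5,50,95]).round(3))
E
python3 lat.py
```

```text
[ 0.4764968  -0.03488988  0.03238341] [ 3.1399689  -0.00431156 -3.06897085] [-0.0378046  -0.65897521  0.02100148] 30.325
u,v -0.09026413221680323 0.12601051782870415
scene -1 0.08 13 [0.088 0.093 0.134]
scene -1 0.09 32 [0.091 0.118 0.139]
scene -1 0.1 29 [0.09  0.124 0.14 ]
scene -1 0.11 25 [0.09  0.118 0.138]
scene -1 0.12 26 [0.095 0.123 0.139]
scene -1 0.13 24 [0.089 0.119 0.141]
scene 1 0.08 10 [0.089 0.091 0.092]
scene 1 0.09 11 [0.089 0.091 0.093]
scene 1 0.1 6 [0.089 0.091 0.092]
scene 1 0.11 5 [0.088 0.091 0.093]
scene 1 0.12 48 [0.117 0.129 0.142]
scene 1 0.13 82 [0.092 0.106 0.137]
side -1 0.08 22 [0.092 0.128 0.139]
side -1 0.09 47 [0.092 0.126 0.141]
side -1 0.1 40 [0.095 0.129 0.14 ]
side -1 0.11 42 [0.099 0.131 0.141]
side -1 0.12 46 [0.097 0.13  0.141]
side -1 0.13 35 [0.091 0.099 0.14 ]
side 1 0.08 28 [0.091 0.092 0.096]
side 1 0.09 17 [0.09  0.092 0.094]
side 1 0.1 18 [0.091 0.094 0.099]
side 1 0.11 11 [0.089 0.093 0.096]
side 1 0.12 70 [0.102 0.128 0.143]
side 1 0.13 58 [0.092 0.101 0.115]
```

Emit:
drive_tool --pt "0 -0.1 0 0 0 0" --pt "0 -0.1 0 0 0 0" --pt "0 -0.06 0 0 0 0" --pt "0 -0.05 0 0 0 0" --pt "0 -0.04 0 0 0 0" --pt "0 0 0 0 0 0"

```text
time: 31.18
tool_pos: [0.4793, -0.0478, 0.0354]
ee_rot: [3.138, 0.001, -3.069]
wrist_force: [-0.5, 7.0, 0.9]
width: 0.0005
finger_force: 2.8
```

Emit:
drive_tool --pt "0 -0.06 0 0 0 0" --pt "0 -0.04 0 0 0 0" --pt "0 0 0 0 0 0"

```text
time: 31.55
tool_pos: [0.4792, -0.048, 0.0353]
ee_rot: [3.131, 0.001, -3.068]
wrist_force: [-1.1, 13.5, 2.3]
width: 0.0005
finger_force: 6.3
```

It is flat: position stopped while the force rose to 13.5 N. Now the far latch.

Emit:
drive_tool --pt "0 0.6 0 0 0 0" --pt "0 0.65 -0.4 0 0 0" --pt "0 0 -0.9 0 0 0" --pt "0 0 -0.9 0 0 0" --pt "-0.5 0 -0.9 0 0 0" --pt "-1 0 -0.35 0 0 0" --pt "-1 0 0 0 0 0" --pt "-1 -0.1 0 0 0 0" --pt "-0.7 -0.35 0 0 0 0" --pt "-0.3 -0.34 0 0 0 0" --pt "0 0 0.4 0 0 0" --pt "0 0 0.6 0 0 0" --pt "0 0 0.6 0 0 0" --pt "0 0 0.5 0 0 0" --pt "0 0 0.5 0 0 0" --pt "0 0 0.5 0 0 0" --pt "0 0 0.35 0 0 0" --pt "0 0 0 0 0 0"

```text
time: 33.8
tool_pos: [0.656, -0.0218, 0.0325]
ee_rot: [3.14, -0.004, -3.069]
wrist_force: [0.2, 0.2, 0.1]
width: 0.0005
finger_force: 0.0
```

```bash
python3 lat.py
```

```text
[ 0.6559746  -0.02179437  0.03250448] [ 3.14045849 -0.00369986 -3.06923863] [0.22160209 0.15675198 0.14101439] 33.8
u,v 0.0896824246217261 0.12600468837489492
scene -1 0.08 8 [0.092 0.101 0.103]
scene -1 0.09 26 [0.094 0.097 0.101]
scene -1 0.1 18 [0.093 0.096 0.098]
scene -1 0.11 20 [0.089 0.094 0.099]
scene -1 0.12 16 [0.092 0.096 0.098]
scene -1 0.13 27 [0.089 0.096 0.099]
scene 1 0.08 11 [0.087 0.117 0.138]
scene 1 0.09 28 [0.093 0.119 0.139]
scene 1 0.1 12 [0.097 0.111 0.134]
scene 1 0.11 14 [0.09  0.101 0.125]
scene 1 0.12 10 [0.097 0.107 0.126]
scene 1 0.13 3 [0.118 0.124 0.13 ]
side -1 0.08 29 [0.093 0.102 0.104]
side -1 0.09 36 [0.093 0.097 0.103]
side -1 0.1 28 [0.094 0.097 0.1  ]
side -1 0.11 33 [0.095 0.098 0.1  ]
side -1 0.12 33 [0.095 0.098 0.101]
side -1 0.13 41 [0.089 0.096 0.1  ]
side 1 0.08 23 [0.091 0.127 0.139]
side 1 0.09 49 [0.094 0.117 0.141]
side 1 0.1 45 [0.092 0.121 0.141]
side 1 0.11 41 [0.093 0.13  0.142]
side 1 0.12 47 [0.097 0.124 0.14 ]
side 1 0.13 52 [0.091 0.117 0.141]
```

The near latch reads flat: outer face at v ≈ 0.097, vertical, rolled end 0.102. I push the far one.

Emit:
drive_tool --pt "0 -0.1 0 0 0 0" --pt "0 -0.1 0 0 0 0" --pt "0 -0.06 0 0 0 0" --pt "0 -0.05 0 0 0 0" --pt "0 -0.04 0 0 0 0" --pt "0 -0.06 0 0 0 0" --pt "0 -0.04 0 0 0 0" --pt "0 0 0 0 0 0"

```text
time: 34.9
tool_pos: [0.6587, -0.0348, 0.0355]
ee_rot: [3.133, 0.001, -3.067]
wrist_force: [-1.3, 11.3, 2.3]
width: 0.0004
finger_force: 4.8
```

Emit:
drive_tool --pt "0 0.6 0 0 0 0" --pt "0 0.8 -0.4 0 0 0" --pt "0 0.8 -0.9 0 0 0" --pt "0 0.5 -0.9 0 0 0" --pt "0 0 -0.9 0 0 0" --pt "0 0 -0.5 0 0 0" --pt "0 0 0 0 0 0"

```text
time: 35.78
tool_pos: [0.6523, 0.0673, 0.1818]
ee_rot: [-3.14, 0.006, -3.07]
wrist_force: [-1.1, -1.1, -0.4]
width: 0.0005
finger_force: 0.0
```

```bash
python3 lat.py; python3 - <<'E'
from h import *
a=snap('scene'); b=snap('side'); cv2.imwrite('pics/10.png',np.hstack([cv2.resize(a['image'][60:300,90:410],(400,300)),cv2.resize(b['image'][80:320,120:440],(400,300))]))
c=np.array([.5757,-.154]);u=np.array([.9973,.0728]);n=np.array([-.0728,.9973])
for s in(a,b):
    C=cloud(s); L=np.dstack([(C[...,:2]-c)@u,(C[...,:2]-c)@n,C[...,2]]); im=s['image'].astype(int)
    q=L[(im[...,2]>2*im[...,1]+20)&(im[...,2]>2*im[...,0]+20)&(L[...,2]>.13)&(L[...,2]<.16)&(abs(L[...,0])<.17)&(abs(L[...,1])<.11)]
    print([(v,np.median(q[abs(q[:,1]-v)<.01][:,2]).round(4)) for v in(-.08,-.05,.05,.08)])
E
```

```text
[0.65234175 0.06733012 0.18179571] [-3.1398398   0.00595779 -3.06964594] [-1.13849132 -1.09592514 -0.39629498] 35.775
u,v 0.09254765175590723 0.21515300521334108
scene -1 0.08 9 [0.092 0.1   0.102]
scene -1 0.09 28 [0.093 0.096 0.103]
scene -1 0.1 13 [0.091 0.095 0.098]
scene -1 0.11 18 [0.092 0.096 0.098]
scene -1 0.12 19 [0.09  0.096 0.098]
scene -1 0.13 28 [0.089 0.095 0.099]
scene 1 0.08 11 [0.094 0.1   0.102]
scene 1 0.09 32 [0.093 0.096 0.101]
scene 1 0.1 20 [0.094 0.095 0.098]
scene 1 0.11 18 [0.093 0.096 0.099]
scene 1 0.12 20 [0.093 0.096 0.099]
scene 1 0.13 33 [0.089 0.097 0.099]
side -1 0.08 26 [0.093 0.101 0.105]
side -1 0.09 37 [0.092 0.097 0.102]
side -1 0.1 30 [0.095 0.097 0.099]
side -1 0.11 35 [0.094 0.097 0.099]
side -1 0.12 27 [0.095 0.097 0.1  ]
side -1 0.13 43 [0.09  0.096 0.1  ]
side 1 0.08 26 [0.093 0.102 0.106]
side 1 0.09 30 [0.092 0.098 0.103]
side 1 0.1 27 [0.092 0.097 0.1  ]
side 1 0.11 27 [0.092 0.098 0.101]
side 1 0.12 27 [0.096 0.098 0.1  ]
side 1 0.13 33 [0.091 0.097 0.1  ]
[(-0.08, np.float64(0.1462)), (-0.05, np.float64(0.147)), (0.05, np.float64(0.1468)), (0.08, np.float64(0.1457))]
[(-0.08, np.float64(0.1441)), (-0.05, np.float64(0.1447)), (0.05, np.float64(0.1448)), (0.08, np.float64(0.1439))]
```

View pics/10.png

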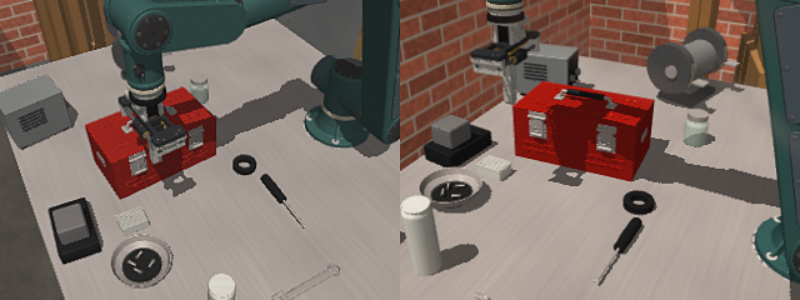

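The lid is shut, both latches are flat at (535,125) and (606,137), the arm is clear of everything and the bystanders haven't moved. I hand in.

```bash
python3 -c "
from bench import close_job
print(close_job())"
```

```text
the job is handed in; nothing more can be done
None
```

The job is handed in (no verdict was returned): by the last camera checks the dial is on OFF, the meter lies flat in the empty bay, the lid is shut and both latches are flat; the real fingertips sit about 40 mm behind the reported TCP, so my first dial grip closed on air, touching nothing, and I corrected for the offset after that.

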